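Lock a bracelet mandrel in its jig with spacers and a wedge

TASK

Turn the bracelet mandrel in the bench jig so that its flat side squarely faces the fence, then stand spacer blocks upright in the gap against the flat (one or two, as many as the gap takes) and push the wedge down, sloping side to the fence, between the last spacer and the leaning fence until you feel it jam and the whole stack is tight. Push firmly but do not ram it. The job finishes while you are still gripping the jammed wedge, holding the stack tight: do not let go of it. Leave the other things on the bench where they are.

Things in the scene. Friction and masses are not known exactly. Their poses are not given: they have to be found in the camera images.
- jig: wooden base plate of the jig, fixed, 190 x 110 mm, 12 mm thick. Origin: on the underside, below the mandrel's turning axis. Its x axis runs from the mandrel along the gap towards the fence, y across, z up. All else of the jig stands on its top, 12 mm above the origin. A dark line along x on its top marks the gap.
- mandrel (a joint): rotation of the mandrel about its vertical axis (rad); it stays where it is left and starts between 0.5 and 1.3. 0 = its flat side faces the fence (flat at jig x = +20 mm, square to x; brass line on its top in line with the dark line on the base); positive = counter-clockwise seen from above.
- mandrel_fin (a point): centre of the upright fin on top of the dark wooden D-shaped mandrel, on the turning axis, 60 mm above the jig's underside; grip it across its thickness to turn the mandrel. Fin 12 mm thick (x; x points to the flat side), 40 mm long (y), 28 mm high, on the mandrel's body, which is 34 mm high, 64 mm wide.
- fence: fixed aluminium fence, 60 mm wide (y). Origin: the foot of its face, on the base's top, mid-width; axes like the jig's. The face looks to -x and leans away from the mandrel by 0.25 mm per mm of height up to 42 mm, then a lip leans out at 45 degrees up to 50 mm. At the base the gap from the flat (mandrel at 0) to the foot is 18 mm (one spacer) or 36 mm (two spacers), plus 6 to 10 mm for the wedge.
- spacer_a_mid (a point): centre of one of two identical loose aluminium spacers, half-way up its 63 mm; stands upright. Block 18 mm thick (x) by 40 mm wide (y) by 35 mm high, with a grip fin on top, centred: 10 mm thick (x), 26 mm wide (y), 28 mm high. Grip the fin across its 26 mm width (along y), so that the fingers miss the next spacer's fin. 90 g.
- spacer_b_mid (a point): centre of the other of two identical loose aluminium spacers, half-way up its 63 mm; stands upright. Block 18 mm thick (x) by 40 mm wide (y) by 35 mm high, with a grip fin on top, centred: 10 mm thick (x), 26 mm wide (y), 28 mm high. Grip the fin across its 26 mm width (along y), so that the fingers miss the next spacer's fin. 90 g.
- spacer_a: the same spacer as spacer_a_mid; origin at the centre of its underside.
- spacer_b: the same spacer as spacer_b_mid; origin at the centre of its underside.
- wedge_mid (a point): point half-way up the aluminium wedge (80 mm high), mid-thickness of its grip fin. It stands thin end down in a 20 mm high wooden rack. Body 40 mm wide (y), 50 mm high, 12 mm thick at the bottom: -x face upright, 10 mm from this point; +x face leans out like the fence. Fin from 10 to 40 mm above this point, 10 mm thick (x), 26 mm wide (y): grip it across the width. 100 g.
- wedge: the same wedge; origin at the centre of its underside, 40 mm below and 4 mm in -x from wedge_mid. In the jig its x axis points like the jig's x; it jams with its underside about 8 to 24 mm above the top of the jig's base. Its rack measures 30 x 56 mm, floor 5 mm thick.
- jar: bystander: small glass jar with metal lid, 52 mm across, 55 mm high.
- dish: bystander: white ceramic dish, 80 mm across, 22 mm high.
- graver: bystander: screwdriver, 140 mm, lying.
- mallet: bystander: hammer, 200 mm, lying.
- pliers: bystander: pliers with black grips, 130 mm, lying.
- bangle: bystander: brass bangle, 66 mm across, lying.

How it is judged:
By the outcome, as a careful person would: the job done as asked, in the order asked, and still so for the second after the job is handed in, while the arm keeps its last pose, push and grip.
It also fails if it takes over 69 s, if anything falls off the work surface, if the arm or the gripper's body presses on something with over 40 N, if the wrist force passes 120 N, or if a joint passes its speed limit or range.

ROBOT

A 7-joint arm with a two-finger parallel gripper is mounted at the origin on the work surface. World frame = base frame: x ahead of the robot, y to its left, z up, the work surface at z = 0. Lengths are in m, angles in rad, forces in N, time in s.
With the tool pointing down it reaches from about 0.4 to 0.85 m from the base axis. Payload 4.5 kg.
Tool frame: the origin (TCP) lies at the very end of the fingers, on their centre line; the grasp point (between the pads) lies 19 mm behind it (tcp_to_grasp is the z of the grasp point in the tool frame, in m); z points along the fingers, y is the line along which they close (so a half turn about z gives the same grasp; the last joint's range is limited). The gripper opens to 88 mm and grips with 3 to 60 N. Pads are 18 mm wide; open, the fingers measure 123 mm over their backs; the gripper's body (75 mm by 187 mm) begins 45 mm behind the grasp point.
Start: joints at [-1.301, 0.689, -0.195, 1.565, 0.157, 0.902, -0.215], TCP at [0.146, 0.608, 0.239] pointing down, gripper open.
Joint ranges: [-3.01, 3.01], [-0.46, 2.08], [-1.47, 1.51], [0.13, 2.56], [-1, 4.14], [0.04, 2.09], [-2.66, 2.66]. Speed limits (rad/s): [2.57, 2.57, 3.14, 3.14, 3.14, 3.14, 3.14].

INTERFACE

Orientations are given as a unit quaternion [x, y, z, w].
In Python, from plant import * gives the robot as it stands. The module is installed in compiled form; this text tells all that it offers.
- The arm moves only by the shell command python3 -m jog 'ROWS' [OPENING] [FORCE]. ROWS is JSON, a list that holds one entry, the list of rows, each a list of 6 numbers: the shift along the tool's x, y, z in m, then the turn, a rotation vector about the tool's x, y, z in rad. In form: [[[dx, dy, dz, ax, ay, az], ...]]. A call has 1 to 12 rows; each row shifts and turns the commanded pose from where the row before left it, along the tool's axes as they then stand; what a row does not reach is not made up. A row lasts 1/8 s, in which the tool goes at most 62.5 mm and 10.7 degrees, less where a joint would pass 70% of its speed; a pose out of reach is approached as far as the arm can. A call with a gripper value outside its range is refused whole. OPENING is the finger opening in m, from 0 to 0.0881, set as the call begins (- or left out, the last holds). The fingers move at their own pace and stop on an object; FORCE is the grip in N (left out, the last holds). Time passes only in rows, so rows that do not move let the fingers close. It gives the time, the measured TCP pose, the force, the opening and the grip force at its end, in the units of the state.
- get_state(): the state, without advancing time (a new reading comes with each control period).
- snapshot(name): name is "side" or "top"; returns a dict with "frame" (400x640x3 uint8, red, green, blue), "mtx" (3x3 intrinsics, pixels), "xyz" and "orientation" of the camera in the world. Camera axes: x right, y down, z forward; pixel columns grow to the right and rows downward; lengths in m; the calibration is good to about 2 mm. A picture is of the moment at which its call begins. There is no depth.
- finish_job(): hands the job in; it is judged then, once.
The state is a dict: "clock": time; "q": joint angles; "qd": joint speeds; "joint_torque": joint torques, N m; "tool_pos": TCP position; "eef_rot": TCP orientation; "contact_force": force on the tool from outside, world axes, zero at the start; "moment": the same for the moment, N m; "opening": opening from 0.0 (shut) to 1.0 (fully open); "finger_force": force on a finger pad.
Only numpy, scipy, OpenCV 4.12 (cv2) and the standard library are available. Lean on these libraries where they do the work, as an engineer would, in place of code of your own. Each camera call takes 0.05 s, during which the arm holds its last target. There are 200 camera calls.

## Working session

There is one attempt and no reset: what is moved stays moved. The work goes in short steps, Python scripts to look and compute and a shell command to move; the robot and the scene stay as the last step left them, time stands still between calls to the robot, and variables do not carry over. Pictures are saved under pics/ and viewed, at most 10 in all, crops included, and the job is handed in when it is done.

```bash
mkdir -p pics; cat > h.py <<'E'
from plant import *
import numpy as np, cv2
from scipy.spatial.transform import Rotation as R
def snap(n,f=None):
    s=snapshot(n)
    if f: cv2.imwrite('pics/'+f,cv2.cvtColor(s['frame'],cv2.COLOR_RGB2BGR))
    return s
def ray(s,uv):
    uv=np.atleast_2d(uv).astype(float)
    d=np.c_[uv,np.ones(len(uv))]@np.linalg.inv(s['mtx']).T
    return R.from_quat(s['orientation']).apply(d)
def plane(s,uv,z):
    d=ray(s,uv);c=np.array(s['xyz']);return c+d*((z-c[2])/d[:,2])[:,None]
def proj(s,p):
    q=R.from_quat(s['orientation']).inv().apply(np.atleast_2d(p)-np.array(s['xyz']))@np.array(s['mtx']).T
    return q[:,:2]/q[:,2:]
E
python3 - <<'E'
from h import *
for n in('top','side'):
    s=snap(n,n+'0.png');print(s['xyz'],R.from_quat(s['orientation']).as_matrix().round(3).tolist(),np.array(s['mtx']).tolist())
st=get_state();print({k:np.round(v,3).tolist() for k,v in st.items()})
print(R.from_quat(st['eef_rot']).as_matrix().round(3))
E
```

```text
[ 0.52291595 -0.00993765  1.0726869 ] [[-0.03, -0.998, 0.059], [-0.999, 0.029, -0.019], [0.017, -0.059, -0.998]] [[391.2687136026797, 0.0, 317.57675365340526], [0.0, 391.2687136026797, 198.78659086430193], [0.0, 0.0, 1.0]]
[0.42797877 0.62033253 0.82112684] [[-0.969, -0.198, 0.15], [-0.248, 0.728, -0.639], [0.018, -0.656, -0.754]] [[411.209775960505, 0.0, 317.90481540993864], [0.0, 411.209775960505, 197.58176201967498], [0.0, 0.0, 1.0]]
{'clock': 0.1, 'q': [-1.301, 0.69, -0.195, 1.566, 0.157, 0.902, -0.215], 'qd': [-0.001, -0.004, -0.0, -0.004, -0.0, -0.001, 0.0], 'joint_torque': [-0.003, -52.851, -1.272, -15.384, -0.053, 0.002, 0.0], 'tool_pos': [0.146, 0.607, 0.238], 'eef_rot': [0.118, 0.993, -0.001, -0.0], 'contact_force': [-0.147, -0.018, -0.14], 'moment': [-0.02, 0.036, 0.063], 'finger_force': 0.0, 'opening': 0.999}
[[-0.972  0.234 -0.   ]
 [ 0.234  0.972 -0.002]
 [-0.    -0.002 -1.   ]]
```

View pics/top0.png

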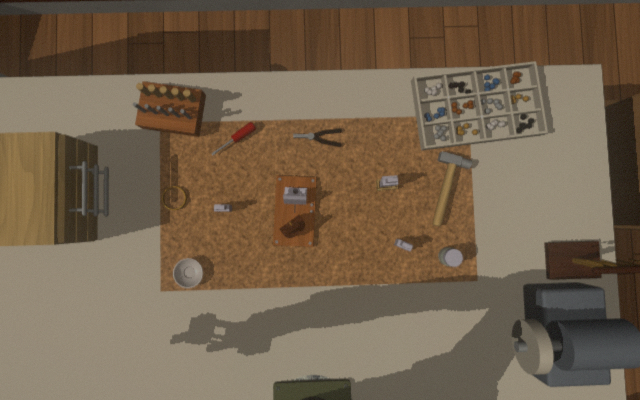

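View pics/side0.png

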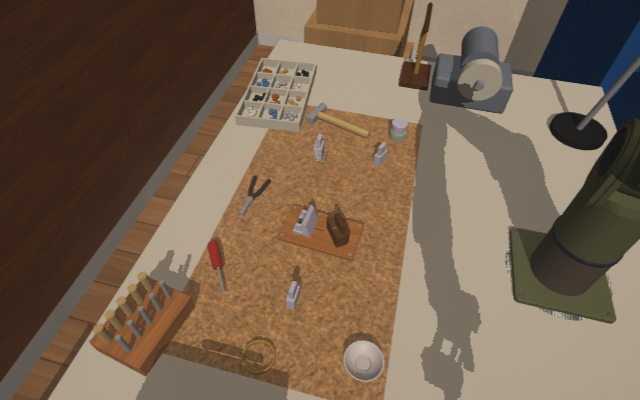

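The top view shows the jig at about (296,211), with the fence at (295,195) and the mandrel at (292,227). The spacers are at (222,208) and (405,245), and the wedge in its rack at (389,181). The side view shows the same things at (320,232), (293,294), (380,154) and (319,148). I'll enlarge these areas next.

```bash
python3 - <<'E'
import cv2,numpy as np
t=cv2.imread('pics/top0.png');s=cv2.imread('pics/side0.png')
def c(i,x,y,w,h,k):return cv2.resize(i[y:y+h,x:x+w],None,fx=k,fy=k,interpolation=cv2.INTER_CUBIC)
a=np.hstack([c(t,264,172,64,80,5),c(s,275,200,96,60,5)[:, :]] if 0 else [c(t,264,172,64,80,5),cv2.copyMakeBorder(c(s,274,198,96,64,5),0,80,0,0,0)])
b=np.hstack([c(t,202,192,40,40,5),c(t,385,225,40,40,5),c(t,369,161,40,40,5),c(s,299,130,40,40,5)])
cv2.imwrite('pics/m0.png',np.vstack([a[:400],b]))
E
```

```text
(no output)
```

View pics/m0.png

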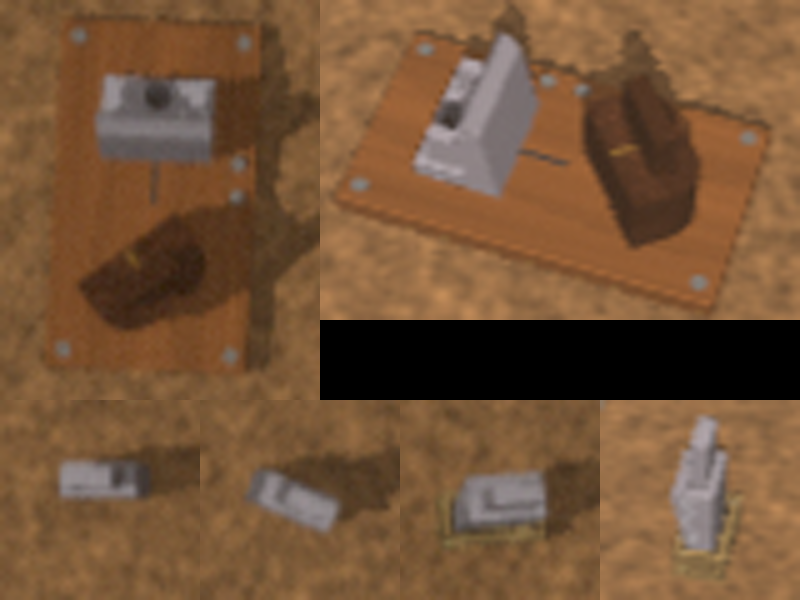

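The montage shows the fence lip, the mandrel's brass line (turned CCW by about 0.5–0.7 rad), and the dark line at crop (153,185). Next I'll take larger crops of the spacers and the wedge, and mask measurements.

```bash
python3 - <<'E'
import cv2,numpy as np
t=cv2.imread('pics/top0.png');s=cv2.imread('pics/side0.png')
def c(i,x,y,w=26,h=26,k=10):return cv2.resize(i[y:y+h,x:x+w],None,fx=k,fy=k,interpolation=cv2.INTER_CUBIC)
a=np.hstack([c(t,209,195),c(t,392,232),c(t,376,170)])
b=np.hstack([c(s,280,276,26,34),c(s,368,138,26,34),c(s,307,132,26,34)])
o=np.vstack([a,b])
o=np.clip(o.astype(float)*1.2,0,255).astype('uint8')
cv2.imwrite('pics/m1.png',o)
from h import *
S={n:snap(n) for n in('top','side')}
def m(n,r,lo,hi):
    f=cv2.cvtColor(S[n]['frame'],cv2.COLOR_RGB2HSV);x,y,w,h=r
    k=cv2.inRange(f[y:y+h,x:x+w],lo,hi);cs=cv2.findContours(k,0,2)[0];q=max(cs,key=cv2.contourArea)
    rr=cv2.minAreaRect(q);return cv2.boxPoints(rr)+[x,y],cv2.contourArea(q)
for nm,r in (('a',(209,195,26,26)),('b',(392,232,26,26)),('w',(376,170,26,26)),('fence',(270,180,50,30))):
    b,a=m('top',r,(0,0,90),(179,70,255));print(nm,a,b.round(1).tolist())
b,a=m('top',(264,165,64,90),(0,150,60),(12,255,255));print('jig',a,b.round(1).tolist(),plane(S['top'],b,.012).round(4).tolist())
print(cv2.cvtColor(S['top']['frame'],cv2.COLOR_RGB2HSV)[[205,240,200,215],[280,310,260,250]])
E
```

```text
a 96.5 [[214.0, 204.0], [229.0, 204.0], [229.0, 211.0], [214.0, 211.0]]
b 111.0 [[393.5, 244.3], [396.6, 237.5], [413.0, 244.8], [409.9, 251.6]]
w 148.0 [[379.3, 176.3], [396.9, 174.8], [397.8, 185.0], [380.1, 186.5]]
fence 289.5 [[283.0, 187.0], [306.0, 187.0], [306.0, 203.0], [283.0, 203.0]]
jig 140.5 [[275.1, 231.9], [295.1, 204.7], [307.5, 213.9], [287.5, 241.0]] [[0.4991, 0.0874, 0.012], [0.5708, 0.0315, 0.012], [0.5451, -0.0013, 0.012], [0.4735, 0.0547, 0.012]]
[[ 14 178 119]
 [ 13 167 130]
 [ 15 141 127]
 [ 15 137 130]]
```

View pics/m1.png

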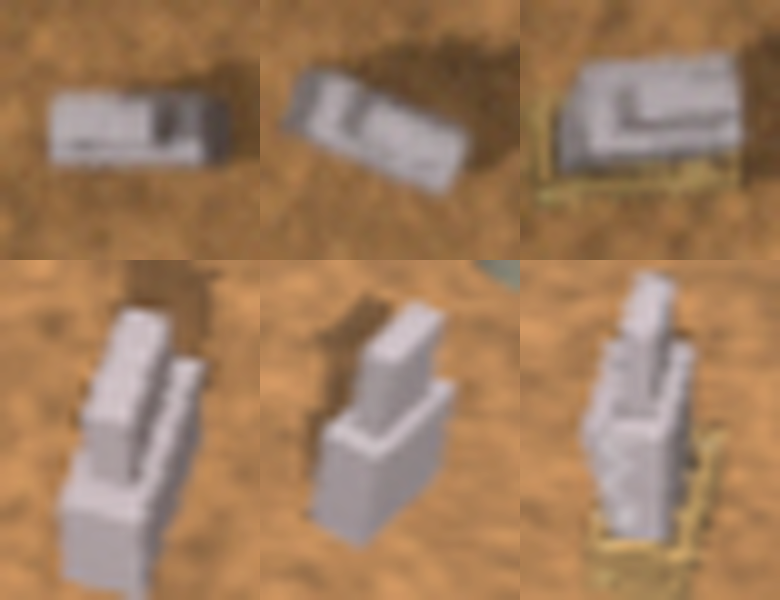

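The slope side of the wedge is towards world +x: in the side crop the left edge flares and the fin sits nearer the right. Block-top centres in the top crops are about (124,128), (123,134) and (140,106). Next I'll take a contrast-stretched view of the mandrel and fence, and compute positions.

```bash
python3 - <<'E'
from h import *
T=snap('top');S=snap('side')
def c(s,x,y,w,h,k):
    i=s['frame'][y:y+h,x:x+w,::-1].copy();i=cv2.resize(i,None,fx=k,fy=k,interpolation=cv2.INTER_CUBIC).astype(float)
    return (255*np.clip(i/200,0,1)**.5).astype('uint8')
cv2.imwrite('pics/m2.png',np.hstack([c(T,276,184,40,60,10),c(S,292,200,66,60,10)[:, :400] if 0 else c(S,322,200,40,60,10)]))
def p(s,x,y,k,pts,z):
    u=(np.array(pts)+.5)/k-.5+[x,y];return plane(s,u,z)
def sh(n,a):print(n,a.round(4).tolist())
sh('A top',p(T,209,195,10,[(124,128)],.035)[:,:2]);sh('A side',plane(S,[(292.3,286.05)],.063)[:,:2])
sh('A edge dir',np.diff(p(T,209,195,10,[(48,92),(200,92)],.035)[:,:2],axis=0))
sh('B top',p(T,392,232,10,[(123.5,134)],.035)[:,:2]);sh('B side',plane(S,[(382.25,144.65)],.063)[:,:2])
d=np.diff(p(T,392,232,10,[(62,72),(208,135)],.035)[:,:2],axis=0);sh('B dir',d)
sh('W top(body centre)',p(T,376,170,10,[(140,106)],.055)[:,:2])
d=np.diff(p(T,376,170,10,[(60,65),(215,55)],.055)[:,:2],axis=0);sh('W dir',d)
sh('jig TL TR BR BL',p(T,264,172,5,[(63,18),(260,22),(247,370),(48,368)],.012)[:,:2])
sh('dark',p(T,264,172,5,[(153,203),(154,165)],.012)[:,:2])
sh('flat',p(T,264,172,5,[(82,285),(178,216)],.046)[:,:2])
E
```

```text
A top [[0.5687, 0.2266]]
A side [[0.5696, 0.2253]]
A edge dir [[-0.0012, -0.04]]
B top [[0.4547, -0.2542]]
B side [[0.455, -0.2568]]
B dir [[-0.0178, -0.0381]]
W top(body centre) [[0.6261, -0.2191]]
W dir [[0.0015, -0.0409]]
jig TL TR BR BL [[0.6528, 0.0808], [0.6475, -0.0263], [0.4592, -0.0136], [0.4636, 0.0934]]
dark [[0.5507, 0.0346], [0.5713, 0.0335]]
flat [[0.5081, 0.0714], [0.5426, 0.0202]]
```

View pics/m2.png

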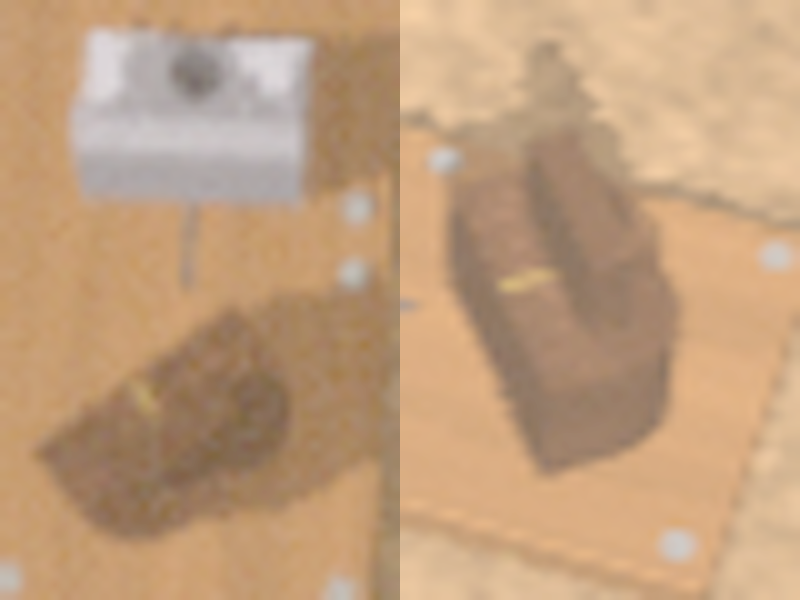

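The spacers and wedge are located to about 2 mm. The fence foot is at crop (190,199), so the gap looks like a two-spacer one. I'll refine the jig yaw from the screw heads and add a planning helper.

```bash
cat >> h.py <<'E'
def plan(x,y,z,yaw=None):
    "tool-frame shift to (x,y,z) from the present pose, and turn about tool z so that tool y points at yaw (deg, mod 180)"
    st=get_state();M=R.from_quat(st['eef_rot']).as_matrix();d=M.T@(np.array([x,y,z])-st['tool_pos'])
    now=np.degrees(np.arctan2(M[1,1],M[0,1]));o=''
    if yaw is not None: t=(yaw-now+90)%180-90;o=f'az={-np.radians(t):.4f}'
    print('t',round(float(st['clock']),2),'shift',d.round(4).tolist(),o,'yaw now',round(now,2),'F',np.round(st['contact_force'],1).tolist())
E
python3 - <<'E'
from h import *
T=snap('top');f=T['frame'].astype(int)
sat=(f[...,0]-f[...,2])
P=[]
for c in [(78,36),(243,43),(229,355),(62,349)]:
    u=(np.array(c)+.5)/5-.5+[264,172];x,y=u.round().astype(int)
    w=np.clip(50-sat[y-2:y+3,x-2:x+3],0,None).astype(float);yy,xx=np.mgrid[y-2:y+3,x-2:x+3]
    P.append([(w*xx).sum()/w.sum(),(w*yy).sum()/w.sum()])
P=plane(T,P,.012)[:,:2];print(P.round(4).tolist(),P.mean(0))
for a,b in((3,0),(2,1)):print(np.degrees(np.arctan2(*(P[b]-P[a])[::-1])),np.linalg.norm(P[b]-P[a]))
for a,b in((1,0),(2,3)):print(np.degrees(np.arctan2(*(P[b]-P[a])[::-1]))-90,np.linalg.norm(P[b]-P[a]))
q=(np.array([(80,193),(300,203),(190,199)])+.5)/10-.5+[276,184]
F=plane(T,q,.012);print('foot',F.round(4).tolist())
q=(np.array([(137,380),(155,410)])+.5)/10-.5+[276,184];print('brass',plane(T,q,.046).round(4).tolist())
plan(.509,.036,.238,34)
E
```

```text
[[0.6432, 0.0724], [0.6367, -0.0174], [0.4672, -0.0046], [0.4734, 0.0849]] [0.55515066 0.03381082]
-4.227806271375306 0.17022976915031926
-4.3135683506621865 0.16997795292792625
-4.123806017923613 0.09002991181974335
-3.9626791580429597 0.08977629654658419
foot [[0.5769, 0.0627, 0.012], [0.5724, 0.0032, 0.012], [0.5744, 0.033, 0.012]]
brass [[0.5257, 0.0467, 0.046], [0.5178, 0.0422, 0.046]]
t 0.35 shift [-0.4865, -0.471, 0.0007] az=0.7416 yaw now 76.49 F [0.2, 0.6, 0.7]
```

```bash
python3 -m jog '[[[-0.04,-0.039,0,0,0,0],[-0.04,-0.039,0,0,0,0],[-0.04,-0.039,0,0,0,0],[-0.04,-0.039,0,0,0,0],[-0.04,-0.039,0,0,0,0],[-0.04,-0.039,0,0,0,0],[-0.04,-0.039,0,0,0,0],[-0.04,-0.039,0,0,0,0],[-0.04,-0.039,0,0,0,0],[-0.04,-0.039,0,0,0,0],[-0.04,-0.039,0,0,0,0],[-0.04,-0.04,0,0,0,0]]]' 0.06 20
python3 -m jog '[[[0,0,0.02,0,0,0.148],[0,0,0.02,0,0,0.148],[0,0,0.02,0,0,0.148],[0,0,0.02,0,0,0.148],[0,0,0.02,0,0,0.148],[0,0,0,0,0,0],[0,0,0,0,0,0]]]'
python3 -c "
from h import *
plan(.509,.037,.05,34)"
```

```text
clock: 1.85
tool_pos: [0.5042, 0.0381, 0.2389]
eef_rot: [0.118, 0.993, 0.0, 0.0]
contact_force: [1.0, 1.0, -0.0]
opening: 0.682
finger_force: 0.0
clock: 2.72
tool_pos: [0.5036, 0.0397, 0.1393]
eef_rot: [0.468, 0.884, 0.0, 0.0]
contact_force: [0.9, 0.3, 0.9]
opening: 0.682
finger_force: 0.0
t 2.73 shift [-0.0053, 0.0029, 0.0893] az=0.0041 yaw now 34.24 F [0.9, 0.3, 0.9]
```

```bash
python3 -m jog '[[[-0.005,0.003,0,0,0,0],[0,0,0.03,0,0,0],[0,0,0.03,0,0,0],[0,0,0.02,0,0,0],[0,0,0.009,0,0,0],[0,0,0,0,0,0]]]'
python3 -m jog '[[[0,0,0,0,0,0],[0,0,0,0,0,0],[0,0,0,0,0,0],[0,0,0,0,0,0],[0,0,0,0,0,0],[0,0,0,0,0,0]]]' 0.0 12
python3 -c "
from h import *
plan(.509,.037,.05,-4.2);print(get_state()['moment'])"
```

```text
clock: 3.48
tool_pos: [0.5088, 0.037, 0.0498]
eef_rot: [0.469, 0.883, 0.0, 0.0]
contact_force: [-1.1, 0.1, 0.6]
opening: 0.678
finger_force: 0.0
clock: 4.22
tool_pos: [0.5098, 0.038, 0.0498]
eef_rot: [0.468, 0.884, 0.001, 0.001]
contact_force: [3.5, 2.4, -0.9]
opening: 0.136
finger_force: 12.0
t 4.22 shift [-0.0004, -0.0012, -0.0002] az=0.6691 yaw now 34.14 F [3.5, 2.4, -0.9]
[ 0.34314064 -0.49801939 -0.00252   ]
```

```bash
python3 -m jog '[[[0,0.0013,0,0,0,0],[0,0,0,0,0,0.08],[0,0,0,0,0,0.1],[0,0,0,0,0,0.1],[0,0,0,0,0,0.1],[0,0,0,0,0,0.1],[0,0,0,0,0,0.1],[0,0,0,0,0,0.089],[0,0,0,0,0,0],[0,0,0,0,0,0],[0,0,0,0,0,0]]]' - 25
python3 -c "
from h import *
plan(.509,.037,.05,-4.2);print(get_state()['moment'])"
```

```text
clock: 5.6
tool_pos: [0.5108, 0.0383, 0.0498]
eef_rot: [0.732, 0.681, 0.001, 0.001]
contact_force: [4.6, 2.8, -1.9]
opening: 0.134
finger_force: 25.0
t 5.6 shift [-0.0014, -0.0017, -0.0002] az=0.0008 yaw now -4.15 F [4.6, 2.8, -1.9]
[ 0.40681515 -0.87967469 -0.05125572]
```

```bash
python3 -m jog '[[[0,0,0,0,0,0],[0,0,0,0,0,0],[0,0,0,0,0,0],[0,0,-0.03,0,0,0],[0,0,-0.04,0,0,0],[0,0,-0.04,0,0,0],[0.045,0.011,-0.04,0,0,0],[0.05,0.011,0,0,0,0],[0.05,0.011,0,0,0,0],[0.045,0.011,0,0,0,0]]]' 0.06 20
python3 -m jog '[[[0,0,0,0,0,-0.18],[0,0,0,0,0,-0.18],[0,0,0,0,0,-0.18],[0,0,0,0,0,-0.18],[0,0,0,0,0,-0.18],[0,0,0,0,0,-0.18],[0,0,0,0,0,-0.18],[0,0,0,0,0,-0.18],[0,0,0,0,0,-0.17],[0,0,0,0,0,0]]]'
python3 -c "
from h import *
plan(.569,.226,.039,88.3)
T=snap('top');f=T['frame'];c=cv2.resize(f[184:244,276:316,::-1],None,fx=8,fy=8,interpolation=2).astype(float)
cv2.imwrite('pics/m3.png',(255*np.clip(c/200,0,1)**.5).astype('uint8'))"
```

```text
clock: 6.85
tool_pos: [0.567, 0.2258, 0.1996]
eef_rot: [0.732, 0.681, -0.0, -0.0]
contact_force: [-0.6, 0.3, 0.2]
opening: 0.681
finger_force: 0.0
clock: 8.1
tool_pos: [0.567, 0.2234, 0.1994]
eef_rot: [0.018, 1.0, -0.0, -0.001]
contact_force: [0.1, -0.1, -0.2]
opening: 0.683
finger_force: 0.0
t 8.1 shift [-0.0022, 0.0028, 0.1604] az=-0.0071 yaw now 87.89 F [0.1, -0.1, -0.2]
```

View pics/m3.png

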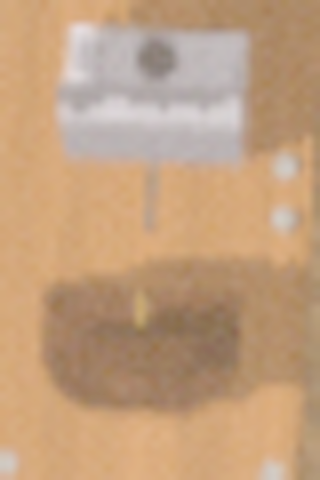

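The mandrel is now square: the brass line at crop (140,290–325) is parallel to the dark line at (152,165–230). Next is grasping spacer A.

```bash
python3 -m jog '[[[-0.002,0.003,0.04,0,0,-0.007],[0,0,0.05,0,0,0],[0,0,0.04,0,0,0],[0,0,0.02,0,0,0],[0,0,0.011,0,0,0],[0,0,0,0,0,0]]]'
python3 -m jog '[[[0,0,0,0,0,0],[0,0,0,0,0,0],[0,0,0,0,0,0],[0,0,0,0,0,0],[0,0,0,0,0,0]]]' 0.0 20
python3 -c "
from h import *
T=snap('top')
print(plane(T,[((140+.5)/8-.5+276,(288+.5)/8-.5+184)],.046))
plan(.569,.226,.039,88.3)"
```

```text
clock: 8.9
tool_pos: [0.5698, 0.2271, 0.039]
eef_rot: [0.014, 1.0, 0.0, 0.0]
contact_force: [-0.4, 0.3, 0.5]
opening: 0.679
finger_force: 0.0
clock: 9.52
tool_pos: [0.5698, 0.2268, 0.039]
eef_rot: [0.014, 1.0, -0.0, 0.0]
contact_force: [-0.1, -0.2, 2.8]
opening: 0.296
finger_force: 19.8
[[0.53062634 0.03663949 0.046     ]]
t 9.57 shift [0.0008, -0.0009, 0.0] az=0.0017 yaw now 88.4 F [-0.4, -0.1, 3.6]
```

```bash
python3 -m jog '[[[0,0,-0.03,0,0,0],[0,0,-0.05,0,0,0],[0,0,-0.04,0,0,0],[0.007,-0.048,0,0,0,0],[0.007,-0.048,0,0,0,0],[0.007,-0.048,0,0,0,0],[0.007,-0.048,0,0,0,0],[0,0,0,0,0,0.045],[0,0,0,0,0,0],[0,0,0,0,0,0]]]' - 30
python3 -c "
from h import *
plan(.5426,.035,.051,85.83)
snap('side','s1.png');T=snap('top','t1.png')
a=cv2.imread('pics/t1.png')[180:240,265:325];b=cv2.imread('pics/s1.png')[160:260,280:380]
cv2.imwrite('pics/m4.png',np.hstack([cv2.resize(a,(400,400),interpolation=2),cv2.resize(b,(400,400),interpolation=2)]))"
```

```text
clock: 10.82
tool_pos: [0.5365, 0.038, 0.1587]
eef_rot: [0.035, 0.999, 0.001, 0.0]
contact_force: [0.5, -0.3, -1.0]
opening: 0.294
finger_force: 29.7
t 10.82 shift [-0.0062, -0.0027, 0.1077] az=0.0032 yaw now 86.02 F [0.5, -0.3, -1.0]
```

View pics/m4.png

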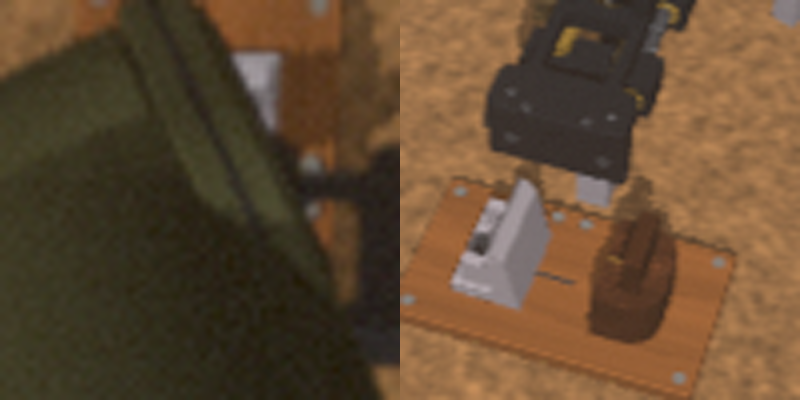

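The side view shows the spacer held under the gripper, with its near bottom edge at about crop (578,197)–(610,207). I'll check where that sits relative to the tool.

```bash
python3 -c "
from h import *
S=snap('side');print(plane(S,[(328.1,210.1)],.1197).round(4), proj(S,[(.5365+.0014,.058,.1197),(.5365+.0014+.009,.058,.1197),(.5365+.0014-.009,.058,.1197)]).round(1))"
```

```text
[[0.5365 0.0554 0.1197]] [[327.2 210.8]
 [323.3 210. ]
 [331.2 211.7]]
```

```bash
python3 -m jog '[[[-0.0066,-0.0027,0,0,0,0.003],[0,0,0.04,0,0,0],[0,0,0.04,0,0,0],[0,0,0.015,0,0,0],[0,0,0.008,0,0,0],[0,0,0,0,0,0],[0,0,0.002,0,0,0],[0,0,0.002,0,0,0],[0,0,0,0,0,0]]]'
python3 -c "
from h import *
plan(.5426,.035,.051,85.83)"
```

```text
clock: 12.1
tool_pos: [0.5428, 0.0327, 0.052]
eef_rot: [0.038, 0.999, 0.0, 0.0]
contact_force: [-0.2, -0.0, -0.9]
opening: 0.29
finger_force: 29.7
t 12.1 shift [0.0003, 0.0023, 0.001] az=-0.0031 yaw now 85.65 F [-0.2, -0.0, -0.9]
```

```bash
python3 -m jog '[[[0,0.002,0.0008,0,0,-0.002],[0,0,0.0008,0,0,0],[0,0,0,0,0,0],[0.001,0,0,0,0,0],[0.001,0,0,0,0,0],[0,0,0,0,0,0]]]'
python3 -m jog '[[[0.001,0,0,0,0,0],[0.001,0,0,0,0,0],[0,0,0,0,0,0]]]'
python3 -c "
from h import *
plan(.5426,.035,.051,85.83);print(get_state()['moment'])"
```

```text
clock: 12.85
tool_pos: [0.5424, 0.0347, 0.0509]
eef_rot: [0.037, 0.999, 0.0, 0.002]
contact_force: [1.0, -1.4, 6.2]
opening: 0.294
finger_force: 29.7
clock: 13.22
tool_pos: [0.5412, 0.0348, 0.051]
eef_rot: [0.037, 0.999, 0.0, 0.002]
contact_force: [3.0, -2.2, 5.1]
opening: 0.292
finger_force: 29.7
t 13.22 shift [-0.0014, 0.0003, -0.0] az=-0.0017 yaw now 85.74 F [3.0, -2.2, 5.1]
[-0.37080202 -0.82917829 -0.06715892]
```

```bash
python3 -m jog '[[[0.001,0,0,0,0,0],[0.001,0,0,0,0,0],[0.001,0,0,0,0,0],[0,0,0,0,0,0]]]'
python3 -c "
from h import *
plan(.5426,.035,.051,85.83);print(get_state()['moment'])"
```

```text
clock: 13.72
tool_pos: [0.54, 0.0349, 0.051]
eef_rot: [0.037, 0.999, 0.001, 0.004]
contact_force: [6.2, -2.7, 4.1]
opening: 0.288
finger_force: 29.7
t 13.72 shift [-0.0026, 0.0003, 0.0] az=-0.0016 yaw now 85.74 F [6.2, -2.7, 4.1]
[-0.52397918 -1.45751201  0.05493869]
```

```bash
python3 -m jog '[[[0.001,0,0,0,0,0],[0.001,0,0,0,0,0],[0,0,0,0,0,0]]]'
python3 -c "
from h import *
plan(.5426,.035,.051,85.83);print(get_state()['moment'])
snap('side','s2.png')
b=cv2.imread('pics/s2.png')[190:260,300:370]
cv2.imwrite('pics/m5.png',cv2.resize(b,(560,560),interpolation=2))"
```

```text
clock: 14.1
tool_pos: [0.5398, 0.035, 0.0511]
eef_rot: [0.037, 0.999, 0.001, 0.006]
contact_force: [9.4, -3.3, -0.6]
opening: 0.295
finger_force: 29.8
t 14.1 shift [-0.0028, 0.0002, 0.0001] az=-0.0019 yaw now 85.72 F [9.4, -3.3, -0.6]
[-0.65402185 -2.09884896  0.1080152 ]
```

View pics/m5.png

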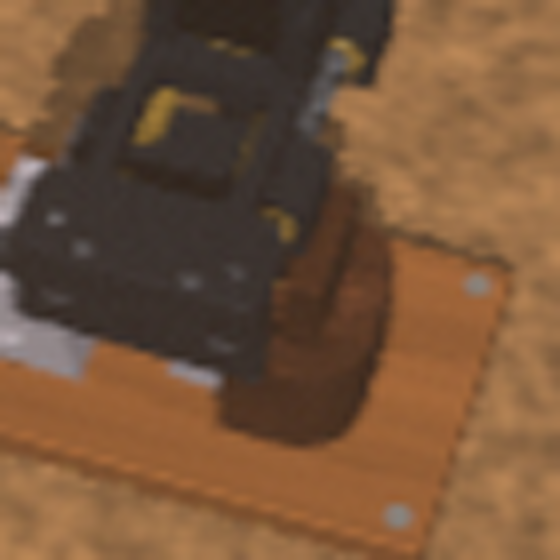

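The side view shows the spacer in the gripper right against the mandrel, with its corner at about crop (215,380) touching the mandrel's edge. I'll unload, release, and go to spacer B.

```bash
python3 -m jog '[[[-0.002,0,0,0,0,0],[-0.002,0,0,0,0,0],[0,0,0,0,0,0]]]'
python3 -m jog '[[[0,0,0,0,0,0],[0,0,0,0,0,0],[0,0,-0.02,0,0,0],[0,0,-0.04,0,0,0],[0,0,-0.04,0,0,0],[0,0,-0.03,0,0,0],[0,0,0,0,0,0]]]' 0.045 20
python3 -c "
from h import *
plan(.4548,-.2552,.170,65)"
```

```text
clock: 14.52
tool_pos: [0.5401, 0.0349, 0.0509]
eef_rot: [0.037, 0.999, 0.0, 0.002]
contact_force: [4.6, -2.1, 6.0]
opening: 0.29
finger_force: 29.7
clock: 15.4
tool_pos: [0.5384, 0.0355, 0.1816]
eef_rot: [0.037, 0.999, 0.0, 0.001]
contact_force: [0.1, 0.1, -0.1]
opening: 0.515
finger_force: 0.0
t 15.4 shift [0.062, -0.296, 0.0112] az=0.3628 yaw now 85.79 F [0.1, 0.1, -0.1]
```

```bash
python3 -m jog '[[[0.01,-0.049,0,0,0,0],[0.01,-0.049,0,0,0,0],[0.01,-0.05,0,0,0,0],[0.011,-0.049,0,0,0,0],[0.01,-0.05,0,0,0,0],[0.011,-0.049,0,0,0,0],[0,0,0,0,0,0.18],[0,0,0,0,0,0.184],[0,0,0,0,0,0],[0,0,0,0,0,0]]]' 0.06
python3 -c "
from h import *
plan(.4548,-.2552,.039,64.8)"
```

```text
clock: 16.65
tool_pos: [0.4536, -0.255, 0.1793]
eef_rot: [0.215, 0.977, 0.0, -0.001]
contact_force: [0.9, 0.6, -0.3]
opening: 0.682
finger_force: 0.0
t 16.65 shift [-0.0014, 0.0003, 0.1403] az=0.0059 yaw now 65.14 F [0.9, 0.6, -0.3]
```

```bash
python3 -m jog '[[[-0.001,0,0.04,0,0,0.006],[0,0,0.05,0,0,0],[0,0,0.03,0,0,0],[0,0,0.02,0,0,0],[0,0,0,0,0,0]]]'
python3 -m jog '[[[0,0,0,0,0,0],[0,0,0,0,0,0],[0,0,0,0,0,0],[0,0,0,0,0,0],[0,0,0,0,0,0]]]' 0.0 30
python3 -m jog '[[[0,0,-0.03,0,0,0],[0,0,-0.05,0,0,0],[0,0,-0.05,0,0,0],[0,0,0,0,0,-0.18],[0,0,0,0,0,-0.187],[0,0,0,0,0,0]]]'
python3 -c "
from h import *
plan(.5574,.034,.1707,85.83)"
```

```text
clock: 17.27
tool_pos: [0.4541, -0.2551, 0.0386]
eef_rot: [0.219, 0.976, 0.001, -0.002]
contact_force: [0.7, 0.6, 0.6]
opening: 0.679
finger_force: 0.0
clock: 17.9
tool_pos: [0.4554, -0.2561, 0.0406]
eef_rot: [0.22, 0.975, -0.0, 0.0]
contact_force: [0.4, 0.2, 5.2]
opening: 0.295
finger_force: 29.9
clock: 18.65
tool_pos: [0.4546, -0.256, 0.1699]
eef_rot: [0.039, 0.999, 0.0, -0.0]
contact_force: [-0.2, 0.0, -1.1]
opening: 0.296
finger_force: 29.9
t 18.65 shift [-0.0796, 0.2972, -0.0006] az=-0.0062 yaw now 85.48 F [-0.2, 0.0, -1.1]
```

```bash
python3 -m jog '[[[-0.014,0.05,0,0,0,0],[-0.014,0.05,0,0,0,0],[-0.014,0.05,0,0,0,0],[-0.014,0.05,0,0,0,0],[-0.014,0.05,0,0,0,0],[-0.012,0.047,0,0,0,-0.006],[0,0,0,0,0,0],[0,0,0,0,0,0]]]'
python3 -c "
from h import *
plan(.5601,.0335,.0525,85.83)
snap('side','s3.png')
b=cv2.imread('pics/s3.png')[175:245,290:360]
cv2.imwrite('pics/m6.png',cv2.resize(b,(560,560),interpolation=2))"
```

```text
clock: 19.65
tool_pos: [0.5589, 0.033, 0.1696]
eef_rot: [0.036, 0.999, -0.001, -0.001]
contact_force: [0.1, -0.4, -0.9]
opening: 0.292
finger_force: 30.0
t 19.65 shift [-0.0013, 0.0008, 0.1171] az=-0.0002 yaw now 85.82 F [0.1, -0.4, -0.9]
```

View pics/m6.png

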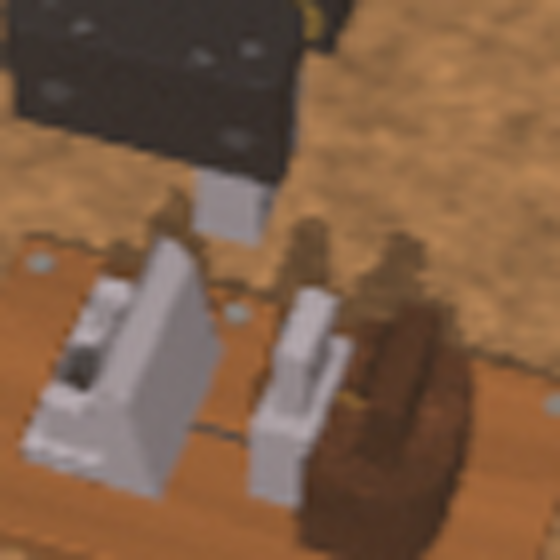

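Spacer 1 stands against the flat at about crop (275,440), and spacer 2 hangs with its near bottom edge at (195,232)–(262,245). I'll check its offset.

```bash
python3 -c "
from h import *
S=snap('side');print(plane(S,[(318.2,204.4)],.1296).round(4),'expected', .5589+.0015,.053)
f=lambda x,y:((x+.5)/8-.5+290,(y+.5)/8-.5+175)
print('sp1 bottom near edge',plane(S,[f(250,490),f(295,505)],.012).round(4))
print('fence foot near corner',plane(S,[f(160,497)],.012).round(4))"
```

```text
[[0.5598 0.0534 0.1296]] expected 0.5603999999999999 0.053
sp1 bottom near edge [[0.5516 0.0513 0.012 ]
 [0.5372 0.0531 0.012 ]]
fence foot near corner [[0.5771 0.0608 0.012 ]]
```

```bash
python3 -m jog '[[[-0.0017,0.0008,0,0,0,0],[0,0,0.04,0,0,0],[0,0,0.04,0,0,0],[0,0,0.02,0,0,0],[0,0,0.01,0,0,0],[0,0,0.005,0,0,0],[0,0,0,0,0,0],[0,0,0.001,0,0,0],[0,0,0.001,0,0,0],[0,0,0,0,0,0]]]'
python3 -c "
from h import *
plan(.5601,.0335,.0525,85.83)"
```

```text
clock: 21.0
tool_pos: [0.5615, 0.0345, 0.0533]
eef_rot: [0.035, 0.999, 0.0, 0.0]
contact_force: [-0.4, -0.0, -0.6]
opening: 0.288
finger_force: 30.0
t 21.0 shift [0.0013, -0.0011, 0.0008] az=0.0019 yaw now 85.94 F [-0.4, -0.0, -0.6]
```

```bash
python3 -m jog '[[[0,0,0.001,0,0,0],[0,0,0.001,0,0,0],[0,0,0.001,0,0,0],[0,0,0,0,0,0]]]'
python3 -m jog '[[[0.001,0,0,0,0,0],[0.001,0,0,0,0,0],[0.001,0,0,0,0,0],[0.001,0,0,0,0,0],[0,0,0,0,0,0]]]'
python3 -m jog '[[[0.001,0,0,0,0,0],[0.001,0,0,0,0,0],[0,0,0,0,0,0]]]'
```

```text
clock: 21.5
tool_pos: [0.5618, 0.0346, 0.0525]
eef_rot: [0.035, 0.999, -0.0, 0.001]
contact_force: [-4.1, -0.8, 20.3]
opening: 0.29
finger_force: 29.9
clock: 22.12
tool_pos: [0.5611, 0.0346, 0.0526]
eef_rot: [0.036, 0.999, 0.0, 0.004]
contact_force: [2.3, -1.3, 14.2]
opening: 0.29
finger_force: 30.0
clock: 22.5
tool_pos: [0.5605, 0.0347, 0.0526]
eef_rot: [0.036, 0.999, 0.001, 0.005]
contact_force: [3.7, -1.1, 12.8]
opening: 0.289
finger_force: 30.0
```

```bash
python3 -m jog '[[[0,0,-0.001,0,0,0],[0.001,0,0,0,0,0],[0.001,0,0,0,0,0],[0,0,0,0,0,0]]]'
python3 -m jog '[[[0.001,0,0,0,0,0],[0.001,0,0,0,0,0],[0,0,0,0,0,0]]]'
python3 -m jog '[[[0.001,0,0,0,0,0],[0.001,0,0,0,0,0],[0,0,0,0,0,0]]]'
```

```text
clock: 23.0
tool_pos: [0.5575, 0.0351, 0.0526]
eef_rot: [0.036, 0.999, 0.001, 0.004]
contact_force: [5.9, -1.5, 7.6]
opening: 0.291
finger_force: 29.9
clock: 23.38
tool_pos: [0.5572, 0.0352, 0.0527]
eef_rot: [0.036, 0.999, 0.001, 0.006]
contact_force: [8.8, -1.0, 4.5]
opening: 0.287
finger_force: 29.9
clock: 23.75
tool_pos: [0.5569, 0.0357, 0.0528]
eef_rot: [0.036, 0.999, 0.001, 0.007]
contact_force: [10.4, -1.3, 1.8]
opening: 0.289
finger_force: 29.9
```

```bash
python3 -m jog '[[[-0.003,0,0,0,0,0],[-0.003,0,0,0,0,0],[0,0,0,0,0,0]]]'
python3 -m jog '[[[0,0,0,0,0,0],[0,0,0,0,0,0],[0,0,-0.02,0,0,0],[0,0,-0.04,0,0,0],[0,0,-0.04,0,0,0],[0,0,-0.03,0,0,0],[0,0,0,0,0,0]]]' 0.045 20
python3 -c "
from h import *
plan(.6239,-.2191,.170,92.1)
S=snap('side','s4.png');f=lambda x,y:((x+.5)/10-.5+307,(y+.5-260)/10-.5+132)
print(plane(S,[f(622-520,412)],.055).round(4),plane(S,[f(655-520,412)],.055).round(4))
print(proj(S,[(.6239,-.2191,.085)]))
b=cv2.imread('pics/s4.png')
a=cv2.resize(b[125:175,290:340],(400,400),interpolation=2);c=cv2.resize(b[195:245,290:340],(400,400),interpolation=2)
cv2.imwrite('pics/m7.png',np.hstack([a,c]))"
```

```text
clock: 24.12
tool_pos: [0.5579, 0.0357, 0.0526]
eef_rot: [0.035, 0.999, 0.001, 0.003]
contact_force: [2.3, 0.5, 10.4]
opening: 0.293
finger_force: 29.9
clock: 25.0
tool_pos: [0.5563, 0.0351, 0.1827]
eef_rot: [0.035, 0.999, 0.0, 0.002]
contact_force: [-0.2, -1.4, -0.4]
opening: 0.509
finger_force: 0.0
t 25.0 shift [-0.0855, -0.2487, 0.0128] az=-0.1076 yaw now 85.93 F [-0.2, -1.4, -0.4]
[[ 0.6295 -0.2087  0.055 ]] [[ 0.6207 -0.2112  0.055 ]]
[[319.84754901 136.40563813]]
```

View pics/m7.png

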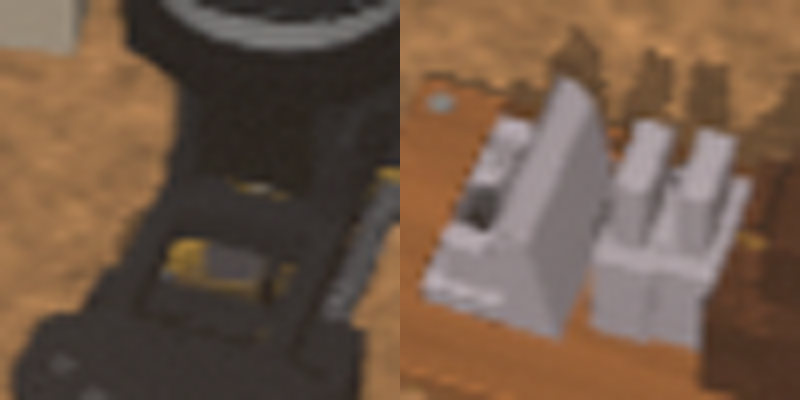

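Both spacers stand together, square against the mandrel's flat (crop (595–700,330)). Now I'll fetch the wedge.

```bash
python3 -m jog '[[[-0.017,-0.05,0,0,0,0],[-0.017,-0.05,0,0,0,0],[-0.017,-0.05,0,0,0,0],[-0.017,-0.05,0,0,0,0],[-0.018,-0.05,0,0,0,-0.108],[0,0,0,0,0,0],[0,0,0,0,0,0]]]' 0.06
python3 -c "
from h import *
plan(.6245,-.2200,.059,92.1)"
```

```text
clock: 25.92
tool_pos: [0.6223, -0.2194, 0.1791]
eef_rot: [-0.019, 1.0, 0.001, -0.002]
contact_force: [-0.7, 0.7, 0.6]
opening: 0.681
finger_force: 0.0
t 25.93 shift [-0.0025, -0.0009, 0.1201] az=0.0004 yaw now 92.12 F [-0.7, 0.7, 0.6]
```

```bash
python3 -m jog '[[[-0.0025,-0.001,0.04,0,0,0],[0,0,0.04,0,0,0],[0,0,0.025,0,0,0],[0,0,0.015,0,0,0],[0,0,0,0,0,0]]]'
python3 -m jog '[[[0,0,0,0,0,0],[0,0,0,0,0,0],[0,0,0,0,0,0],[0,0,0,0,0,0],[0,0,0,0,0,0]]]' 0.0 50
python3 -m jog '[[[0,0,-0.02,0,0,0],[0,0,-0.03,0,0,0],[0,0,-0.05,0,0,0],[0,0,-0.03,0,0,0.107],[0,0,0,0,0,0]]]'
python3 -c "
from h import *
plan(.5766,.033,.189,85.83)"
```

```text
clock: 26.55
tool_pos: [0.6253, -0.2198, 0.0601]
eef_rot: [-0.019, 1.0, 0.001, -0.001]
contact_force: [0.3, 0.8, -0.1]
opening: 0.68
finger_force: 0.0
clock: 27.18
tool_pos: [0.6263, -0.2215, 0.0615]
eef_rot: [-0.019, 1.0, -0.0, 0.0]
contact_force: [0.3, 0.7, 1.6]
opening: 0.286
finger_force: 49.9
clock: 27.8
tool_pos: [0.6279, -0.2217, 0.1949]
eef_rot: [0.035, 0.999, -0.001, 0.003]
contact_force: [-0.9, 0.4, -0.6]
opening: 0.286
finger_force: 49.9
t 27.8 shift [0.0688, 0.2506, 0.0051] az=0.0033 yaw now 86.02 F [-0.9, 0.4, -0.6]
```

```bash
python3 -m jog '[[[0.013,0.05,0,0,0,0],[0.013,0.05,0,0,0,0],[0.013,0.05,0,0,0,0],[0.013,0.05,0,0,0,0],[0.014,0.051,0,0,0,0.003],[0,0,0,0,0,0],[0,0,0,0,0,0],[0,0,0,0,0,0]]]'
python3 - <<'E'
from h import *
plan(.579,.0335,.1945,85.83)
S=snap('side','s5.png');t=np.array(get_state()['tool_pos']);M=R.from_quat(get_state()['eef_rot']).as_matrix()
ex,ey=-M[:,0],M[:,1]   # jig x, jig y
b=t+[0,0,-.0565]
pts=[b+ex*(-.010)+ey*.02,b+ex*.002+ey*.02,b+ex*(-.010)+ey*.02+[0,0,.05],b+ex*.0145+ey*.02+[0,0,.05]]
print('expected px',proj(S,pts).round(1).tolist())
u=proj(S,[b+ex*(-.004)+ey*.02])[0].astype(int);x0,y0=u-[16,22]
f=S['frame'][y0:y0+34,x0:x0+34];h=cv2.cvtColor(f,cv2.COLOR_RGB2HSV)
g=cv2.inRange(h,(0,0,95),(179,75,255));print(x0,y0)
for i,r in enumerate(g): print(y0+i,''.join('#' if v else '.' for v in r))
E
```

```text
clock: 28.8
tool_pos: [0.5776, 0.0314, 0.1906]
eef_rot: [0.038, 0.999, -0.001, -0.0]
contact_force: [0.3, 0.5, 0.2]
opening: 0.284
finger_force: 49.9
t 28.8 shift [-0.0012, 0.0022, -0.0039] az=-0.0024 yaw now 85.7 F [0.3, 0.5, 0.2]
expected px [[314.2, 201.8], [309.1, 200.4], [314.5, 186.4], [303.5, 183.5]]
295 179
179 ......................####........
180 ......................###.........
181 ......................###.........
182 .......................##.........
183 .......................##.........
184 .......................##.........
185 .......................##.........
186 ..........###.........###.........
187 ..........#######.....###.........
188 ..........###############.........
189 ...........##############.........
190 ...........##############.........
191 ...........#############..........
192 ............############..........
193 ............###########...........
194 ............###########...........
195 .............##########...........
196 .............#########............
197 .............#########............
198 ..............#######.............
199 ..............#######.............
200 ..............#######.............
201 ................####..............
202 ..................................
203 ..................................
204 ..................................
205 ..............####................
206 ..............#####...............
207 #............######...............
208 #............#######..............
209 ............########..............
210 .......#############....####......
211 ......###############...######..##
212 ......###############...#####...##
```

```bash
python3 -m jog '[[[-0.001,0.0025,0.03,0,0,-0.002],[0,0,0.03,0,0,0],[0,0,0.015,0,0,0],[0,0,0,0,0,0],[0,0,0.005,0,0,0],[0,0,0.004,0,0,0],[0,0,0.004,0,0,0],[0,0,0,0,0,0]]]'
python3 -c "
from h import *
plan(.5787,.034,.086,85.83)"
```

```text
clock: 29.85
tool_pos: [0.5787, 0.036, 0.103]
eef_rot: [0.035, 0.999, -0.0, -0.0]
contact_force: [-1.0, -0.5, 0.1]
opening: 0.287
finger_force: 49.9
t 29.85 shift [-0.0002, -0.002, 0.017] az=0.0021 yaw now 85.95 F [-1.0, -0.5, 0.1]
```

```bash
python3 -m jog '[[[0,-0.001,0.002,0,0,0.002],[0,0,0.002,0,0,0],[0,0,0.002,0,0,0],[0,0,0,0,0,0]]]'
python3 -m jog '[[[0,0,0.002,0,0,0],[0,0,0.002,0,0,0],[0,0,0,0,0,0]]]'
```

```text
clock: 30.35
tool_pos: [0.5786, 0.035, 0.0969]
eef_rot: [0.036, 0.999, 0.0, -0.0]
contact_force: [0.5, -0.4, -1.3]
opening: 0.288
finger_force: 49.9
clock: 30.72
tool_pos: [0.5786, 0.035, 0.0929]
eef_rot: [0.036, 0.999, -0.0, -0.0]
contact_force: [0.6, 1.0, -0.8]
opening: 0.286
finger_force: 49.9
```

```bash
python3 -m jog '[[[0,0,0.002,0,0,0],[0,0,0.002,0,0,0],[0,0,0,0,0,0]]]'
python3 -m jog '[[[0.0005,0,0.0015,0,0,0],[0.0005,0,0.0015,0,0,0],[0,0,0,0,0,0]]]'
```

```text
clock: 31.1
tool_pos: [0.5783, 0.035, 0.0889]
eef_rot: [0.036, 0.999, -0.0, -0.001]
contact_force: [-0.9, 0.3, -0.6]
opening: 0.289
finger_force: 49.9
clock: 31.48
tool_pos: [0.5776, 0.0352, 0.0863]
eef_rot: [0.036, 0.999, 0.0, -0.0]
contact_force: [-2.5, -0.4, 4.7]
opening: 0.291
finger_force: 49.9
```

```bash
python3 -m jog '[[[0.0005,0,0.001,0,0,0],[0.0005,0,0.001,0,0,0],[0,0,0,0,0,0]]]'
python3 -m jog '[[[0.0003,0,0.001,0,0,0],[0.0003,0,0.001,0,0,0],[0,0,0,0,0,0]]]'
```

```text
clock: 31.85
tool_pos: [0.5775, 0.0353, 0.0857]
eef_rot: [0.036, 0.999, 0.0, 0.001]
contact_force: [-4.1, -0.6, 14.2]
opening: 0.287
finger_force: 49.9
clock: 32.22
tool_pos: [0.5775, 0.0354, 0.0853]
eef_rot: [0.037, 0.999, 0.0, 0.002]
contact_force: [-6.1, -0.1, 25.5]
opening: 0.288
finger_force: 49.9
```

```bash
python3 -m jog '[[[0.0002,0,0.001,0,0,0],[0,0,0.001,0,0,0],[0,0,0,0,0,0],[0,0,0,0,0,0]]]' 0.0 60
python3 - <<'E'
from h import *
st=get_state();print(st['contact_force'],st['moment'])
S=snap('side','s6.png');x0,y0=292,185
h=cv2.cvtColor(S['frame'][y0:y0+58,x0:x0+46],cv2.COLOR_RGB2HSV);g=cv2.inRange(h,(0,0,95),(179,75,255))
for i,r in enumerate(g): print(y0+i,''.join('#' if v else '.' for v in r))
ex=np.array([.9974,-.0727]);
t=np.array(st['tool_pos']);M=R.from_quat(st['eef_rot']).as_matrix();b=t+[0,0,-.0565]
print(proj(S,[b-M[:,0]*(-.010)+M[:,1]*.02,b-M[:,0]*.002+M[:,1]*.02,b-M[:,0]*(-.01)+M[:,1]*.02+[0,0,.05],b-M[:,0]*(.0145)+M[:,1]*.02+[0,0,.05]]).round(1).tolist())
E
```

```text
clock: 32.72
tool_pos: [0.5776, 0.0355, 0.0849]
eef_rot: [0.037, 0.999, -0.0, 0.003]
contact_force: [-9.1, 0.0, 38.8]
opening: 0.285
finger_force: 59.9
[-9.10120761e+00  3.48596291e-02  3.87710618e+01] [-0.36158078  1.88856455 -0.26914024]
185 ..............................................
186 .................................#............
187 ..............................................
188 ..............................................
189 ..............................................
190 ..............................................
191 ...............................#..............
192 ..............................................
193 ..............................................
194 ..............................................
195 ..............................................
196 ..............................................
197 ..............................................
198 ..............................................
199 ..............................................
200 ..............................................
201 ........................................
[... 1462 characters left out ...]
###############........
231 .####################################.........
232 .###################..##############..........
233 ....###############...##############..........
234 ........###########...##############..........
235 ............######....##############..........
236 ..............####.....#############..........
237 ...........................#########..........
238 ..................................##..........
239 ..............................................
240 ..............................................
241 ..............................................
242 ..............................................
[[313.4, 231.8], [308.6, 230.5], [313.6, 218.9], [303.5, 216.1]]
```

The wedge is jammed: about 39 N down with almost no travel, and its underside about 16–17 mm above the base. The grip is holding at 60 N, so I'm handing in.

```bash
python3 -c "
from plant import *
print(finish_job())"
```

```text
the job is handed in; nothing more can be done
None
```

The mandrel is turned square to the fence, both spacers stand against its flat, and the wedge is jammed and still gripped (about 39 N down, 60 N grip); handed in at about 33 s, with no verdict returned.

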